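# Vent the counter-top water filter and take off its twist-lock cap

### The job

Open the counter-top water filter for a cartridge change. First relieve it: pull the sprung vent knob beside it straight up to its mark (20 mm, where the dark ring on its stem comes out level with the collar) and not much past it, keep it there for a good second, and let it spring back down. Then twist the cap by its bar; nothing shows which way it unlocks, so try both ways without forcing it, lift the cap straight off and finish still gripping it, level and at least 6 cm up from its seat over the filter, leaving the scoop, the clothes-peg and the mug where they are.

Things in the scene. Friction and masses are not known exactly. Their poses are not given: they have to be found in the camera images.
- filter: fixed white filter housing, an upright cylinder 84 mm across and 90 mm high on a 116 mm grey foot; a vent post 32 mm across stands 110 mm from its axis in its own -y direction, its collar's top 76 mm high, joined by a pipe. Origin: on the axis at the worktop, z up.
- vent_knob (a point): centre of the vent knob on top of the vent post: an upright metal cylinder 20 mm across and 34 mm high, its lower face 4 mm above the collar when down.
- vent (a joint): how far the vent knob is pulled straight up, in m: 0 down, 0.020 at the mark, 0.035 at its limit. A spring pulls it down with about 2 N at 0 and 6 N at the mark; when let go it returns by itself.
- cap_grip (a point): centre of the grip bar on top of the grey cap; the bar is 52 mm long (along the point's own y), 14 mm wide (along x), 34 mm high and stands on a disc 77 mm across, 10 mm thick. The bar's centre is 17 mm above the disc and, while seated, on the filter's axis 117 mm above the worktop. z is up; x and y turn with the cap.
- cap: loose twist-lock cap, about 0.16 kg; origin: centre of the disc's underside. A plug with two lugs reaches 20 mm down. One way (differs, hidden) it stops hard after 5 to 25 degrees: the wrong way. The other way it turns easily (under 0.1 N m) 48 to 63 degrees from as found to a firm stop; there, or up to 8 degrees short of it, it lifts straight off (it drags if still pressed against the stop). Locked, it rises only 2 mm.
- scoop: bystander: steel coffee scoop, 96x42x20 mm, lying left of the filter; origin under its middle
- pegs: bystander: clothes-peg, 15x72x12 mm, lying in front of the filter; origin under its middle
- cup: bystander: off-white mug, 93x132x102 mm, standing left of the filter; origin under its middle
Not all that is in view belongs to the job. Leave any green or red look-alike of the cap alone.

How it is judged:
On the way, in this order (a step that is already met when the one before it is completed fails the run):
1. the vent knob is held at its mark (20 mm, within 5 mm) for 0.8 s while the cap is still seated (value of joint vent between 0.015 and 0.025 m and z of cap_grip in the frame of filter below 0.125 m), for 0.8 s.
2. the vent knob is back down (value of joint vent below 0.004 m), for 0.2 s.
At the end, for the whole second after the job is handed in: The cap is held still in the fingers, at least 50 mm above its seat, within 80 mm of the filter's axis and within 17 degrees of level, touching nothing of the filter; the vent knob is down (under 4 mm) (z of cap_grip in the frame of filter above 0.167 m and horizontal distance between cap_grip and filter below 0.08 m and angle between cap_grip's own z axis and vertical below 0.3 rad and contact force between the fingers and cap above 1 N and contact force between cap and filter below 0.2 N and linear speed of cap below 0.03 m/s and value of joint vent below 0.004 m); the arm keeps its last pose, push and grip.
It fails at once if the vent knob is pulled well past its mark (over 29 mm) (value of joint vent above 0.029 m).
It fails at once if the cap is forced: pressed or wrenched against the filter with over 150 N (contact force between cap and filter above 150 N).
It fails at once if a bystander is moved by over 30 mm (distance of any of scoop, pegs, cup from where it was at the start of the episode above 0.03 m).
It also fails if it takes over 58 s, if anything falls off the work surface, if the arm or the gripper's body presses on something with over 40 N, if the wrist force passes 120 N, or if a joint passes its speed limit or range.

### The arm

A 6-joint arm with a two-finger parallel gripper is mounted at the origin on a cart in front of the work surface, level with it; the furniture and walls round the work are solid. World frame = base frame: x ahead of the robot, y to its left, z up, the work surface at z = 0. Lengths are in m, angles in rad, forces in N, time in s.
With the tool pointing down it reaches from about 0.3 to 0.75 m from the base axis. Payload 8.5 kg.
Tool frame: the origin (TCP) lies between the finger pads; the fingertips stand manip.finger_overhang ahead of it and the grasp point (between the pads) lies 11 mm behind it (manip.finger_overhang is the distance from the TCP to the fingertips, in m); z points along the fingers, y is the line along which they close (so a half turn about z gives the same grasp; the last joint's range is limited). The gripper opens to 88 mm and grips with 3 to 60 N. Pads are 18 mm wide; open, the fingers measure 123 mm over their backs; the gripper's body (75 mm by 187 mm) begins 45 mm behind the grasp point.
Start: joints at [-1.475, 0.381, 1.297, -0, 1.464, -0.215], TCP at [0.168, -0.524, 0.247] pointing down, gripper open.
Joint ranges: [-3.11, 3.11], [-0.89, 2.33], [0.22, 2.48], [-1.42, 4.56], [0.17, 2.85], [-2.88, 2.88]. Speed limits (rad/s): [2.39, 2.39, 3.14, 3.14, 3.14, 3.14].

### API

Orientations are given as a rotation vector (axis times angle).
In Python, from rig import manip gives the robot as it stands. Calls block until the motion is done:
- manip.move_pose(position, orientation): joint-space move of the TCP to a pose.
- manip.line_to(position, rotation=None, feed=0.15, f_stop=None): straight line of the TCP; rotation=None keeps the orientation; feed is the mean speed in m/s. With f_stop (N) it stops when the force on the tool has changed by that much, and returns True; else False.
- manip.move_joints(angles): joint-space move.
- manip.open_gripper() and manip.gripper_close(): open the fingers fully, or close them until they stop; the grip force is fixed at half the most.
- manip.hold(seconds).
- manip.inverse_kinematics(position, orientation): joint angles nearest the present ones, or None.
- manip.capture(name): name is "scene" or "side" or "wrist"; returns a dict with "img" (420x560x3 uint8, red, green, blue), "range_z" (420x560 float32, m along the optical axis (not along the pixel's ray), 0 where there is no reading), "fx", "fy", "cx", "cy" (pixels), "distortion" ([k1, k2, p1, p2, k3] as OpenCV has them; the pictures are not rectified), "pose" (4x4, takes a point from camera to world coordinates). Camera axes: x right, y up, looking along -z (the intrinsics and any distortion apply to the point x, -y, -z); pixel columns grow to the right and rows downward; lengths in m; the calibration is good to about 2 mm. A picture is of the moment at which its call begins.
A pose or a line that the arm cannot do raises manip.Unreachable and nothing moves.
- manip.finish_job(): hands the job in; it is judged then, once.
Readings, each from a call of its own:
- manip.current_time(): time.
- manip.current_joints(): joint angles.
- manip.current_joint_vel(): joint speeds.
- manip.current_effort(): joint torques, N m.
- manip.current_ee_pos(): TCP position.
- manip.current_tcp_rot(): TCP orientation.
- manip.current_ft_force(): force on the tool from outside, world axes, zero at the start.
- manip.current_torque(): the same for the moment, N m.
- manip.current_opening(): finger opening in m.
- manip.current_grasp_force(): force on a finger pad.
Only numpy, scipy, OpenCV 4.12 (cv2) and the standard library are available. Lean on these libraries where they do the work, as an engineer would, in place of code of your own. Each camera call takes 0.05 s, during which the arm holds its last target. There are 200 camera calls.

## Working session

There is one attempt and no reset: what is moved stays moved. The work goes in short steps, each a Python script; the robot and the scene stay as the last script left them, time stands still between calls to the robot, and variables do not carry over. Pictures are saved under pics/ and viewed, at most 10 in all, crops included, and the job is handed in when it is done.

```bash
ls; mkdir -p pics
cat > h.py <<'E'
from rig import manip
import numpy as np, cv2
def save(c,name): cv2.imwrite('pics/'+name,cv2.cvtColor(c['img'],cv2.COLOR_RGB2BGR))
def ray(c,uv):
    K=np.array([[c['fx'],0,c['cx']],[0,c['fy'],c['cy']],[0,0,1]])
    p=cv2.undistortPoints(np.array(uv,float).reshape(-1,1,2),K,np.array(c['distortion'],float)).reshape(-1,2)
    d=np.c_[p[:,0],-p[:,1],-np.ones(len(p))]
    P=np.array(c['pose']); return P[:3,3], d@P[:3,:3].T   # t = range_z
def plane(c,uv,z):
    o,d=ray(c,uv); return o+d*((z-o[2])/d[:,2])[:,None]
def cloud(c):
    h,w=c['range_z'].shape; v,u=np.mgrid[:h,:w]
    o,d=ray(c,np.c_[u.ravel(),v.ravel()]); return (o+d*c['range_z'].reshape(-1,1)).reshape(h,w,3)
E
python3 - <<'E'
from h import *
import pickle
cs={n:manip.capture(n) for n in('scene','side')}
pickle.dump(cs,open('c0.pkl','wb'))
im=np.hstack([cs[n]['img'] for n in cs])
for n in cs: save(cs[n],n+'0.png'); print(n,cs[n]['pose'][:3,3].round(3),(cs[n]['range_z']>0).mean())
print(manip.current_time(),manip.finger_overhang,manip.current_tcp_rot())
E
```

```text
pics
scene [-0.149  0.518  0.783] 0.9959183673469387
side [0.002 0.821 0.653] 0.9959183673469387
0.1 0.008 [-3.10247309e+00 -4.86132432e-01 -1.24622198e-04]
```

View pics/scene0.png

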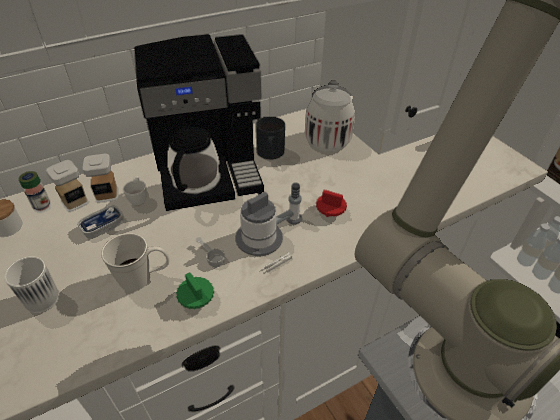

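View pics/side0.png

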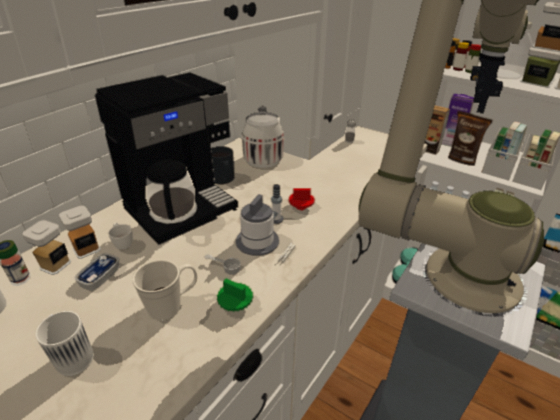

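The scene picture shows three cap-like things: the grey cap on the white housing at (259,205), a green one at (195,291) and a red one at (331,203). I choose the grey one, which has the vent post beside it at (295,203). The scoop is at (212,255), the peg at (276,262) and the mug at (128,262). The coffee maker stands behind the filter.

Run:
```python
from h import *
import pickle
cs=pickle.load(open('c0.pkl','rb'))
for n,(bx,kx) in {'scene':((225,185,290,255),(284,180,308,226)),'side':((230,190,270,255),(268,180,286,225))}.items():
    c=cs[n]; P=cloud(c); 
    for nm,b in(('cap',bx),('knob',kx)):
        q=P[b[1]:b[3],b[0]:b[2]].reshape(-1,3)
        for lo,hi in((.125,.145),(.093,.106),(.085,.094),(.07,.079),(.105,.125)):
            m=q[(q[:,2]>lo)&(q[:,2]<hi)]
            if len(m)>5: print(n,nm,lo,hi,len(m),m.mean(0).round(4),'bbox',m.min(0).round(3),m.max(0).round(3))
        if nm=='cap':
            m=q[(q[:,2]>.128)&(q[:,2]<.142)]
            if len(m)>5:
                r=cv2.minAreaRect((m[:,:2]*1000).astype(np.float32)); print('bar top rect',r)
P=cloud(cs['scene'])
for nm,(u,v) in dict(scoop=(212,255),peg=(276,262),mug=(128,250),red=(331,203),green=(195,291),table=(240,270)).items(): print(nm,P[v,u].round(3))
# coffee maker front
q=P[30:200,135:265].reshape(-1,3);print('maker min',np.percentile(q,3,axis=0).round(3), np.percentile(q,97,axis=0).round(3))
c=cs['scene']['img'][160:280,200:350]; cv2.imwrite('pics/crop.png',cv2.cvtColor(cv2.resize(c,None,fx=5,fy=5,interpolation=2),cv2.COLOR_RGB2BGR))
```

```text
scene cap 0.125 0.145 148 [0.5064 0.1967 0.1322] bbox [0.497 0.17  0.125] [0.522 0.221 0.138]
scene cap 0.093 0.106 469 [0.4957 0.1996 0.1   ] bbox [0.468 0.156 0.093] [0.546 0.235 0.106]
scene cap 0.085 0.094 160 [0.4835 0.2093 0.0896] bbox [0.466 0.154 0.085] [0.531 0.237 0.094]
scene cap 0.07 0.079 106 [0.4847 0.2033 0.0746] bbox [0.466 0.096 0.07 ] [0.537 0.237 0.079]
scene cap 0.105 0.125 135 [0.5025 0.1993 0.1152] bbox [0.497 0.171 0.105] [0.511 0.221 0.125]
bar top rect ((508.5083923339844, 195.0504608154297), (16.420307159423828, 52.0955810546875), 12.715946197509766)
scene knob 0.093 0.106 33 [0.5195 0.0898 0.0992] bbox [0.515 0.078 0.093] [0.529 0.098 0.106]
scene knob 0.085 0.094 25 [0.5194 0.0897 0.0897] bbox [0.513 0.077 0.086] [0.53  0.097 0.093]
scene knob 0.07 0.079 75 [0.5199 0.0903 0.075 ] bbox [0.508 0.071 0.07 ] [0.54  0.102 0.079]
scene knob 0.105 0.125 61 [0.5225 0.0882 0.1115] bbox [0.515 0.076 0.105] [0.536 0.098 0.117]
side cap 0.125 0.145 104 [0.5046 0.1998 0.1332] bbox [0.495 0.171 0.125] [0.519 0.222 0.137]
side cap 0.093 0.106 355 [0.5008 0.2057 0.1005] b
[... 308 characters left out ...]
.222 0.124]
bar top rect ((506.650390625, 196.17520141601562), (14.373417854309082, 52.04168701171875), 13.071341514587402)
side knob 0.093 0.106 81 [0.494  0.1475 0.0998] bbox [0.468 0.078 0.093] [0.533 0.198 0.106]
side knob 0.085 0.094 47 [0.4944 0.1408 0.0899] bbox [0.466 0.082 0.085] [0.532 0.204 0.094]
side knob 0.07 0.079 69 [0.5119 0.1051 0.0758] bbox [0.466 0.075 0.07 ] [0.537 0.195 0.079]
side knob 0.105 0.125 49 [0.522  0.0892 0.1121] bbox [0.514 0.078 0.106] [0.532 0.097 0.118]
scoop [0.511 0.317 0.003]
peg [0.413 0.2   0.012]
mug [0.569 0.488 0.055]
red [ 0.5   -0.008  0.035]
green [0.39  0.4   0.062]
table [0.44  0.279 0.001]
maker min [ 0.623 -0.027  0.001] [0.973 0.364 0.472]
```

View pics/crop.png

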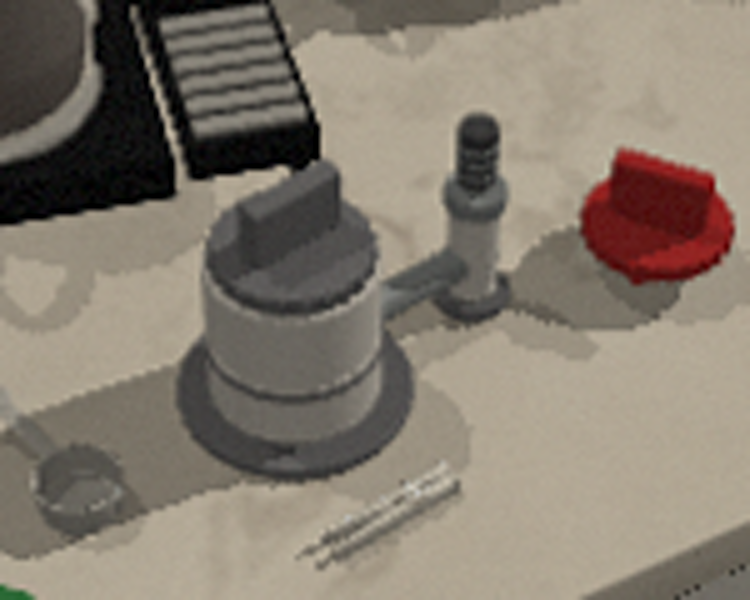

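The crop confirms the choice: grey cap at crop pixel (290,230) on the white housing, with the knob at (478,150). Bar-top and knob-top heights agree with the given sizes, as does the 109 mm axis-to-knob distance. Next I check clearance and reach, then hover over the knob.

```bash
cat >> h.py <<'E'
from scipy.spatial.transform import Rotation as Ro
def ori(deg):
    a=np.radians(deg); y=np.array([np.cos(a),np.sin(a),0]); z=np.array([0,0,-1.])
    return Ro.from_matrix(np.c_[np.cross(y,z),y,z]).as_rotvec()
K=np.array([.524,.0880]); C=np.array([.5075,.1957])
E
python3 - <<'E'
from h import *
import pickle
cs=pickle.load(open('c0.pkl','rb'))
for n in cs:
    q=cloud(cs[n]).reshape(-1,3); m=q[(q[:,2]>.1)&(q[:,0]>.56)&(q[:,0]<.8)&(q[:,1]>-.1)&(q[:,1]<.3)]
    print(n,len(m),np.percentile(m[:,0],[0,1,5]).round(3) if len(m) else '')
for p,z,L in((K,.20,(0,180)),(C,.113,(12.7,192.7,72.7,-47.3,132.7,252.7))):
    for d in L:
        j=manip.inverse_kinematics([*p,z],ori(d)); print(d,None if j is None else np.round(j,2))
E
```

```text
scene 12411 [0.617 0.619 0.62 ]
side 11741 [0.593 0.598 0.619]
0 [-0.06  0.39  1.43 -0.    1.32 -0.06]
180 None
12.7 [ 0.15  0.5   1.52 -0.    1.12 -0.07]
192.7 None
72.7 [ 0.15  0.5   1.52 -0.    1.12 -1.12]
-47.3 [ 0.15  0.5   1.52 -0.    1.12  0.98]
132.7 [ 0.15  0.5   1.52 -0.    1.12 -2.17]
252.7 [ 0.15  0.5   1.52 -0.    1.12  2.02]
```

Run:
```python
from h import *
import pickle
cs=pickle.load(open('c0.pkl','rb'))
for n in cs:
    q=cloud(cs[n]).reshape(-1,3)
    for lo,hi in((.1,.15),(.15,.2),(.2,.3),(.3,.4)):
      for y0,y1 in((0,.1),(.1,.15),(.15,.2),(.2,.25),(.25,.35)):
        m=q[(q[:,2]>lo)&(q[:,2]<hi)&(q[:,0]>.56)&(q[:,1]>y0)&(q[:,1]<y1)]
        if len(m)>20: print(n,lo,y0,len(m),np.percentile(m[:,0],[0,2,20]).round(3))
o=ori(-60)
print(manip.inverse_kinematics([*K,.2],o))
manip.move_pose([*K,.20],o)
print(manip.current_time())
c=manip.capture('wrist'); save(c,'w1.png'); pickle.dump(c,open('w1.pkl','wb'))
```

```text
scene 0.1 0 148 [0.767 0.768 0.771]
scene 0.1 0.1 284 [0.773 0.774 0.778]
scene 0.1 0.15 283 [0.741 0.766 0.789]
scene 0.1 0.2 295 [0.693 0.695 0.7  ]
scene 0.1 0.25 1175 [0.671 0.675 0.699]
scene 0.15 0.1 148 [0.773 0.775 0.782]
scene 0.15 0.15 326 [0.764 0.766 0.799]
scene 0.15 0.2 594 [0.703 0.707 0.724]
scene 0.15 0.25 1460 [0.678 0.687 0.72 ]
scene 0.2 0.1 621 [0.661 0.663 0.667]
scene 0.2 0.15 388 [0.665 0.666 0.673]
scene 0.2 0.2 219 [0.667 0.668 0.671]
scene 0.2 0.25 1015 [0.677 0.68  0.692]
scene 0.3 0 497 [0.677 0.709 0.78 ]
scene 0.3 0.1 1294 [0.661 0.665 0.673]
scene 0.3 0.15 1245 [0.663 0.666 0.679]
scene 0.3 0.2 1546 [0.666 0.67  0.677]
scene 0.3 0.25 3146 [0.675 0.681 0.694]
side 0.1 0 122 [0.767 0.768 0.77 ]
side 0.1 0.1 201 [0.771 0.774 0.777]
side 0.1 0.15 154 [0.766 0.766 0.77 ]
side 0.1 0.2 142 [0.692 0.694 0.697]
side 0.1 0.25 1606 [0.673 0.676 0.703]
side 0.15 0 94 [0.768 0.77  0.771]
side 0.15 0.1 211 [0.773 0.775 0.778]
side 0.15 0.15 387 [0.765 0.767 0.785]
side 0.15 0.2 434 [0.704 0.706 0.726]
side 0.15 0.25 1775 [0.679 0.689 0.73 ]
side 0.2 0 32 [0.77  0.77  0.773]
side 0.2 0.1 491 [0.662 0.663 0.667]
side 0.2 0.15 345 [0.665 0.666 0.675]
side 0.2 0.2 221 [0.666 0.668 0.671]
side 0.2 0.25 1998 [0.676 0.683 0.706]
side 0.3 0 489 [0.682 0.73  0.829]
side 0.3 0.1 941 [0.66  0.665 0.673]
side 0.3 0.15 919 [0.664 0.667 0.681]
side 0.3 0.2 1250 [0.667 0.67  0.676]
side 0.3 0.25 3659 [0.678 0.682 0.697]
[-5.65968194e-02  3.87591384e-01  1.42906819e+00 -8.88178420e-16
  1.32493308e+00  9.90600732e-01]
2.6167
```

View pics/w1.png

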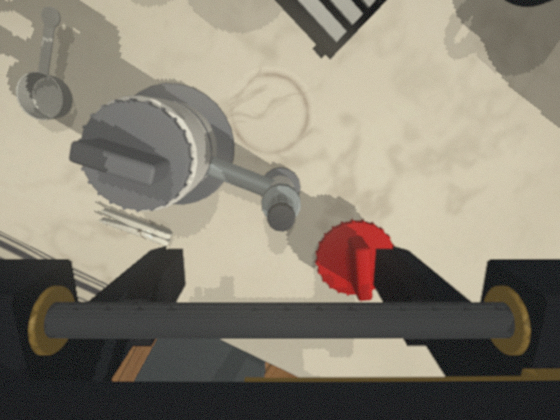

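The wrist view shows the knob top at about (280,216), centred between the fingers, and the bar of the grey cap at about (118,160). I refine both by ray casting and grasp the knob.

Run:
```python
from h import *
import pickle
c=pickle.load(open('w1.pkl','rb')); P=cloud(c); q=P.reshape(-1,3)
print('px',plane(c,[(280,216)],.114))
m=q[(q[:,2]>.110)&(q[:,2]<.118)&(np.hypot(*(q[:,:2]-K).T)<.02)]; print('knob',len(m),m.mean(0),cv2.minEnclosingCircle((m[:,:2]*1000).astype(np.float32)))
m=q[(q[:,2]>.130)&(q[:,2]<.138)&(np.hypot(*(q[:,:2]-C).T)<.05)]; print('bar',len(m),m[:,2].mean(),cv2.minAreaRect((m[:,:2]*1000).astype(np.float32)))
k=m.mean(0)
kn=q[(q[:,2]>.110)&(q[:,2]<.118)&(np.hypot(*(q[:,:2]-K).T)<.02)]
k=np.array(cv2.minEnclosingCircle((kn[:,:2]*1000).astype(np.float32))[0])/1000
if np.hypot(*(k-K))>.006: raise SystemExit('check')
o=ori(-60)
print(manip.line_to([*k,.092],o,feed=.08,f_stop=8), manip.current_ee_pos(), manip.current_ft_force())
manip.gripper_close()
print(manip.current_opening(),manip.current_grasp_force(),manip.current_ft_force(),manip.current_ee_pos(),manip.current_time())
```

```text
px [[0.52585796 0.08743013 0.114     ]]
knob 621 [0.52523504 0.08681294 0.11378987] ((524.5638427734375, 86.58782196044922), 9.93704605102539)
bar 2009 0.13365363217147183 ((508.96337890625, 194.73362731933594), (14.684823989868164, 52.25077819824219), 11.745946884155273)
False [0.5247691  0.08658856 0.092403  ] [-0.43423222 -0.47079991 -0.30442307]
0.018871489864774042 29.998375363647938 [ 1.4457356  -3.8029137  -0.34730792] [0.52476662 0.08628392 0.09202393] 5.2167
```

Run:
```python
from h import *
p=manip.current_ee_pos(); z0=p[2]
for dz in(.010,.020):
    manip.line_to([p[0],p[1],z0+dz],feed=.03); print(manip.current_ee_pos()[2]-z0,manip.current_ft_force(),manip.current_opening(),manip.current_time())
c=manip.capture('scene'); P=cloud(c); q=P.reshape(-1,3)
cv2.imwrite('pics/pull.png',cv2.cvtColor(cv2.resize(c['img'][130:250,240:340],None,fx=5,fy=5,interpolation=2),cv2.COLOR_RGB2BGR))
```

```text
0.010050904782991851 [ 2.08506627 -2.31615245 -4.19153403] 0.01909470852281459 5.7
0.020057315418205532 [ 2.1069951  -2.63410143 -6.5086786 ] 0.019288522032987854 6.1833
```

View pics/pull.png

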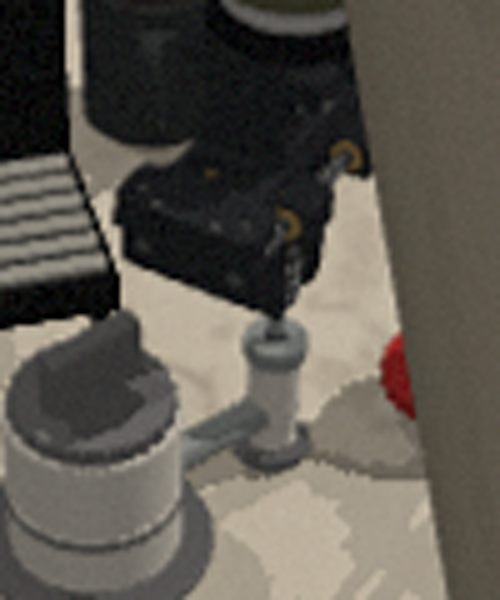

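The knob is up, and the dark ring sits just at the collar, crop pixel (275,330). The 6 N pull agrees. I hold it there, lower it and release, then check the knob is down.

Run:
```python
from h import *
import pickle
manip.hold(1.3)
p=manip.current_ee_pos(); print(manip.current_ft_force())
manip.line_to([p[0],p[1],p[2]-.020],feed=.05); print(manip.current_ft_force())
manip.open_gripper(); manip.hold(.3)
manip.line_to([p[0],p[1],.19],feed=.2)
B=np.array([.5085,.195]); a=12
manip.move_pose([*B,.20],ori(a))
print(manip.current_time())
q=cloud(manip.capture('side')).reshape(-1,3)
m=q[(q[:,2]>.078)&(np.hypot(*(q[:,:2]-K).T)<.02)]; print('knob top',len(m), m[:,2].max() if len(m) else '')
c=manip.capture('wrist'); save(c,'w2.png'); q=cloud(c).reshape(-1,3)
m=q[(q[:,2]>.130)&(q[:,2]<.138)&(np.hypot(*(q[:,:2]-C).T)<.05)]; print('bar',len(m),m[:,2].mean(),cv2.minAreaRect((m[:,:2]*1000).astype(np.float32)))
m=q[(q[:,2]>.08)&(np.hypot(*(q[:,:2]-K).T)<.02)]; print('knob top w',len(m), m[:,2].max() if len(m) else '')
```

```text
[ 2.64041748 -3.64511823 -6.52451535]
[-1.05487043 -2.92128631  1.32744126]
11.1
knob top 114 0.11652719151870816
bar 1708 0.13365438858080506 ((507.8896789550781, 195.5428466796875), (13.919783592224121, 51.340492248535156), 11.29676628112793)
knob top w 617 0.11566856426077987
```

The knob is back down and the bar position is confirmed. Now I grip the bar and try one direction in small steps, watching the moment.

```bash
cat > tw.py <<'E'
from h import *
B=np.array([.508,.1955]); A0=11.5; Z=.1135
def twist(start,step,total,lim):
    a=start
    while abs(a+step-start)<=total+1e-6:
        a+=step; p=[*B,Z]; manip.move_pose(p,ori(A0+a))
        R=Ro.from_rotvec(manip.current_tcp_rot()).as_matrix(); yaw=np.degrees(np.arctan2(R[1,1],R[0,1]))-A0
        t=manip.current_torque()[2]; f=manip.current_ft_force()
        print(round(a,1),'yaw %.1f tz %.2f'%(yaw,t),np.round(f,1),'t %.2f'%manip.current_time())
        if abs(t-T0)>lim: break
    return a
T0=0
E
python3 - <<'E'
import tw; from tw import *
print(manip.line_to([*B,Z],ori(A0),feed=.08,f_stop=8))
manip.gripper_close()
print(manip.current_opening(),manip.current_grasp_force(),manip.current_ft_force(),manip.current_torque(),manip.current_ee_pos(),manip.current_time())
tw.T0=manip.current_torque()[2]
twist(0,3,27,.3)
E
```

```text
False
0.013476767407437078 29.993838407099247 [-0.6220768   0.0047489   0.08469955] [-0.08256963 -0.14777263 -0.03145759] [0.50803672 0.19550335 0.11350703] 13.5417
3 yaw 2.9 tz -0.02 [-0.7  0.   0.2] t 13.79
6 yaw 5.9 tz 0.04 [ 0.4 -0.6  0.4] t 14.04
9 yaw 8.9 tz 0.03 [-0.2 -0.5 -0.5] t 14.29
12 yaw 11.9 tz 0.04 [-0.4  0.4 -0. ] t 14.54
15 yaw 14.9 tz 0.02 [-0.8  0.4 -0.4] t 14.79
18 yaw 17.8 tz -0.01 [ 0.2 -0.3 -0.2] t 15.04
21 yaw 20.8 tz 0.05 [ 0.2 -0.2 -0.2] t 15.29
24 yaw 23.9 tz -0.03 [ 0.3 -0.3  0.6] t 15.54
27 yaw 26.8 tz -0.01 [-0.4  0.1  0.2] t 15.79
```

Run:
```python
import tw; from tw import *
tw.T0=0.0
a=twist(27,3,18,.25)
a=twist(a,2,24,.25); print(a)
c=manip.capture('scene'); save(c,'s2.png')
cv2.imwrite('pics/s2c.png',cv2.cvtColor(cv2.resize(c['img'][150:260,200:320],None,fx=5,fy=5,interpolation=2),cv2.COLOR_RGB2BGR))
```

```text
30 yaw 29.9 tz 0.02 [0.3 0.7 1.5] t 16.04
33 yaw 32.8 tz 0.06 [-0.2 -0.4 -0.3] t 16.29
36 yaw 35.8 tz -0.02 [ 0.6 -0.5  0.5] t 16.54
39 yaw 38.8 tz 0.06 [-0.4 -0.8  0.2] t 16.79
42 yaw 41.8 tz 0.01 [-0.4 -0.1 -0.5] t 17.04
45 yaw 44.8 tz 0.04 [-0.5  0.5 -0.2] t 17.29
47 yaw 46.9 tz 0.05 [-0.5  0.5  0.2] t 17.54
49 yaw 48.9 tz 0.03 [ 0.4 -0.6  0.3] t 17.79
51 yaw 50.9 tz 0.03 [-0.7 -0.1  0.4] t 18.04
53 yaw 52.9 tz -0.01 [ 1.   0.2 -0.3] t 18.29
55 yaw 54.9 tz -0.30 [ 1.  -0.7 -0.7] t 18.54
55
```

View pics/s2c.png

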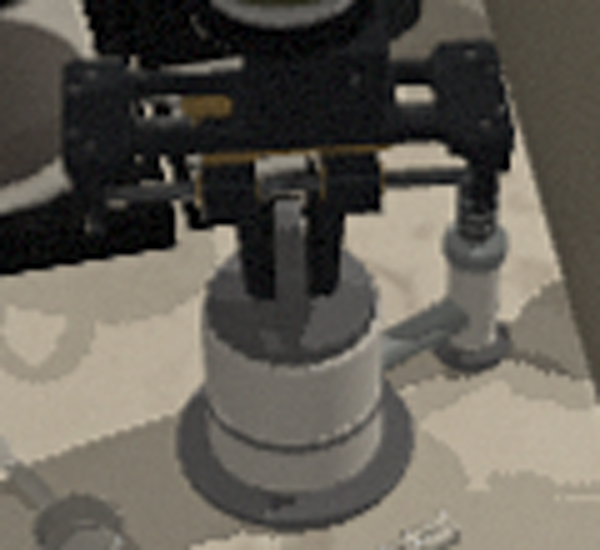

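The bar (crop 288,230) has turned with the fingers, and the stop is at about 54.5°. I back off 3° and lift straight up.

Run:
```python
from tw import *
manip.move_pose([*B,Z],ori(A0+51.5)); print(manip.current_torque()[2])
s=manip.line_to([*B,Z+.006],feed=.02,f_stop=10); print(s,manip.current_ft_force(),manip.current_ee_pos())
if not s:
    s=manip.line_to([*B,Z+.085],feed=.06,f_stop=10); print(s,manip.current_ft_force(),manip.current_ee_pos())
    manip.hold(.5); print(manip.current_opening(),manip.current_grasp_force(),manip.current_time())
q=cloud(manip.capture('side')).reshape(-1,3)
m=q[(q[:,2]>.078)&(np.hypot(*(q[:,:2]-K).T)<.012)&(q[:,2]<.14)]; print('knob top',len(m), m[:,2].max() if len(m) else '')
c=manip.capture('scene'); cv2.imwrite('pics/s3c.png',cv2.cvtColor(cv2.resize(c['img'][130:280,190:330],None,fx=4,fy=4,interpolation=2),cv2.COLOR_RGB2BGR))
```

```text
0.02319743511979028
False [-0.60924899 -0.1790643  -1.48032897] [0.50794697 0.1955363  0.11957949]
False [ 0.05911073 -0.02082385 -1.37211516] [0.50787162 0.19547078 0.19811709]
0.013960139433264549 29.99246383085847 21.2583
knob top 106 0.11834042061136985
```

View pics/s3c.png

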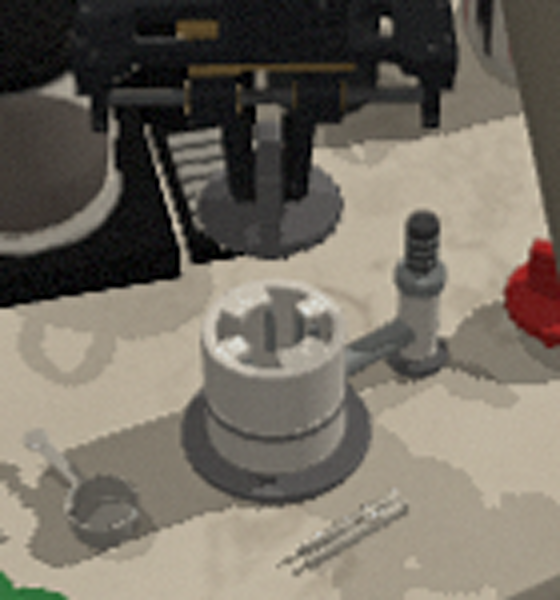

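The cap (crop 270,215) hangs level and clear above the open housing (275,330). The knob is down at (422,235), and the scoop and peg look undisturbed.

```bash
python3 -c "
from rig import manip
print(manip.finish_job())"
```

```text
the job is handed in; nothing more can be done
None
```

I vented the filter, unlocked the cap (about 54.5° to its stop) and handed in with it gripped level about 8.5 cm above its seat, knob down and scoop and peg undisturbed; I didn't re-check the mug (the arm stayed well clear), and no verdict was returned.

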